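# Roller into the V-blocks for the dial gauge

## Robot

A 6-joint arm with a two-finger parallel gripper is mounted at the origin on the work surface. World frame = base frame: x ahead of the robot, y to its left, z up, the work surface at z = 0. Lengths are in m, angles in rad, forces in N, time in s.
With the tool pointing down it reaches from about 0.375 to 0.975 m from the base axis. Payload 3.8 kg.
Tool frame: the origin (TCP) lies at the very end of the fingers, on their centre line; the grasp point (between the pads) lies 19 mm behind it (bot.pinch_z is the distance from the TCP to the grasp point, in m); x points along the fingers, y is the direction in which the jaws open and shut, and the axes are right-handed (so a half turn about x gives the same grasp; the last joint's range is limited). The gripper opens to 85 mm and grips with 20 to 120 N. Pads are 22 mm wide; open, the fingers measure 114 mm over their backs; the gripper's body (76 mm by 85 mm) begins 54 mm behind the grasp point. The pads swing forward as they close: fully open they stand 13 mm farther back than shut.
Start: joints at [1.137, 0.264, 1.604, -0, 1.274, -0.037], TCP at [0.261, 0.623, 0.231] pointing down, gripper open.
Joint ranges: [-2.63, 2.63], [-0.94, 2.18], [0.31, 2.57], [-1.31, 4.45], [0, 2.66], [-2.55, 2.55]. Speed limits (rad/s): [2.57, 2.57, 3.14, 3.14, 3.14, 3.14].

## Interface

Orientations are given as a rotation vector (axis times angle).
In Python, from workcell import monitor, imaging, finish_job, bot gives the robot as it stands.
- The arm moves only by the tool jog_arm, never from a script. Its argument "rows" is a list of rows, each a list of 7 numbers: the shift along the tool's x, y, z in m, then the turn, a rotation vector about the tool's x, y, z in rad, then the opening in per cent of the stroke, from 0 (shut) to 100 (fully open). A call has 1 to 20 rows; each row is the pose to reach, as a shift and turn from the pose measured when the call began, along the tool's axes at that moment; what a row does not reach only later rows make up. A row lasts 1/10 s, in which the tool goes at most 50 mm and 8.59 degrees, less where a joint would pass 70% of its speed; a pose out of reach is approached as far as the arm can. A call with a gripper value outside its range is refused whole. The fingers move at their own pace and stop on an object; "force" is the grip in N (left out, the last holds). Time passes only in rows, so rows that repeat a pose let the fingers close. It gives the time, the measured TCP pose, the force and the opening at its end, in the units of the state.
- monitor.read_state(): the state, without advancing time (a new reading comes with each control period).
- imaging.read_camera(name): name is "side" or "top"; returns the picture (480x640x3 uint8, blue, green, red); there is no depth.
- imaging.camera_params(name): a dict with "fx", "fy", "cx", "cy" (pixels), "T" (4x4, takes a point from camera to world coordinates). Camera axes: x right, y down, z forward; pixel columns grow to the right and rows downward; lengths in m; the calibration is good to about 2 mm. A picture is of the moment at which its call begins. camera_params takes no time and is no camera call.
- finish_job(): hands the job in, once; it reports no verdict.
The state is a dict: "time": time; "q": joint angles; "joint_vel": joint speeds; "joint_torque": joint torques, N m; "tool_pos": TCP position; "tcp_rot": TCP orientation; "wrist_force": force on the tool from outside, world axes, zero at the start; "torque": the same for the moment, N m; "width": opening from 0.0 (shut) to 1.0 (fully open).
Only numpy, scipy, OpenCV 4.12 (cv2) and the standard library are available. Lean on these libraries where they do the work, as an engineer would, in place of code of your own. Each camera call takes 0.05 s, during which the arm holds its last target. There are 200 camera calls.

## Task

Get the idler roller ready for its run-out check: gently stand the loose V-block on the yellow outline on the iron plate, in line with the V-block that is screwed there, then lay the roller, without dropping it, into both Vs with about the same overhang at each end. Finish while pressing it: push the middle of the roller down firmly, with about 10 N, so that it bears on both faces of both Vs, and keep pushing at the end while a colleague sets the dial gauge. Leave the other things on the bench where they are.

Things in the scene. Friction and masses are not known exactly. Their poses are not given: they have to be found in the camera images.
- vblock_center (a point): loose V-block of bright steel, 0.4 kg, upright on the green mat; its centre, 20 mm above its underside. x: across, 50 mm wide between two flat upright sides, good to grasp from above; y: along the V, 30 mm long; z up, 40 mm high. In its top a 90-degree V, 36 mm wide at the mouth, 18 mm deep. Half a turn leaves it the same. It starts at any yaw
- mat: green mat, 130 x 130 x 4 mm, fixed, to the left or right of the iron plate; the loose V-block starts on it. Origin at its underside's centre
- plate: dark cast-iron checking plate, fixed: 150 (x) x 320 (y) x 30 mm; origin at the centre of its underside on the bench, z up
- spot (a point): middle of the place for the loose V-block: a yellow painted rectangle, inner edge 56 x 36 mm, on the plate's top, 30 mm above the bench and 75 mm along the plate's -y from its middle. y: direction in which the V must run, pointing to the fixed V-block; x: across; z up
- fixed_block: the other V-block, the same in shape and size, screwed to the plate with its V in line with the spot's y axis, 110 mm from the spot along +y. Origin at the centre of its underside on the plate's top, y along the V, z up
- dial_gauge: dial gauge on a blue magnet base (45 x 50 x 42 mm) fixed at the plate's far +y corner. Origin at the centre of the base's underside on the plate's top; 147 mm high; the arm with the dial points along +x, 114 mm out
- seat (a point): where the roller's centre lies when fully seated: half-way between the two V-blocks, 43 mm above the plate's top (73 mm above the bench), fixed to the plate; y along the roller's axis, z up. Between the facing ends of the blocks there is 80 mm of free space, with only the bare plate under the roller
- roller_center (a point): idler roller of a laminator: rigid silver tube 30 mm in diameter and 170 mm long, black end caps, a 10 mm steel journal standing out 15 mm at each end (200 mm overall), 0.22 kg. Its very centre, on the axis; y: along the axis, level; x and z turn with the roller. Both ends are alike. It starts on the wooden rest, its centre 37 mm above the bench
- rest: wooden rest for the roller, fixed, to the left or right of the iron plate: board 90 (x) x 220 (y) x 10 mm with two notched chocks across it, 52 mm wide, 14 mm thick, up to 31 mm high, centred at y = -60 and +60 mm, so 106 mm of the roller is free between them. Origin at its underside's centre
- fixed_block_plus: plus-x sloping face of the V of the fixed block; its frame is the block's own (origin at the centre of the block's underside). The roller must bear on it
- fixed_block_minus: minus-x sloping face of the V of the fixed block; its frame is the block's own (origin at the centre of the block's underside). The roller must bear on it
- vblock_plus: plus-x sloping face of the V of the loose block; its frame is the block's own (origin at the centre of the block's underside). The roller must bear on it
- vblock_minus: minus-x sloping face of the V of the loose block; its frame is the block's own (origin at the centre of the block's underside). The roller must bear on it
- mug_center (a point): blue mug, 80 mm in diameter, 95 mm high, at the back of the bench; point at half height. Bystander
- spray_bottle_center (a point): white bottle with blue label, 64 mm in diameter, 170 mm high, at the back; point at half height. Bystander
- tape_roll_center (a point): yellow roll of masking tape lying flat, 96 mm in diameter, 25 mm high, at the back; point at its centre. Bystander
- vinyl_offcut_center (a point): short orange roll of vinyl standing on end, 54 mm in diameter, 140 mm high, at the back; point at half height. Bystander
- squeegee_center (a point): flat orange squeegee with black edge, about 100 x 79 mm, 8 mm high, lying at the right; point at its middle. Bystander
- screwdriver_grip (a point): screwdriver with red handle, 190 mm long, lying at the left; point in its handle. Bystander
Things that resemble listed ones, but are neither listed nor needed, are in the scene too. Of the things like the part that bears vblock_center, leave any that is pink or turquoise; of the rest the smaller one is meant.

How it is judged:
By the outcome, as a careful person would: the job done as asked, in the order asked, and still so for the second after the job is handed in, while the arm keeps its last pose, push and grip.
It also fails if it takes over 64 s, if anything falls off the work surface, if the arm or the gripper's body presses on something with over 40 N, if the wrist force passes 120 N, or if a joint passes its speed limit or range.

## Working session

There is one attempt and no reset: what is moved stays moved. The work goes in short steps, Python scripts to look and compute and a tool call to move; the robot and the scene stay as the last step left them, time stands still between calls to the robot, and variables do not carry over. Pictures are saved under pics/ and viewed, about 8 in all and at most 12, crops included, and the job is handed in when it is done.

Besides the shell and the picture viewer there is one more tool, called after "Call:" as name(argument=value, ...) on one line, values as JSON. jog_arm: Moves the arm, as the interface text tells. Its arguments: {"type":"object","properties":{"rows":{"type":"array","items":{"type":"array","items":{"type":"number"}}},"force":{"type":"number"}},"required":["rows"]}

```bash
mkdir -p pics; ls; python3 - <<'E'
from workcell import monitor, imaging, bot
import cv2, numpy as np
print(monitor.read_state()); print(bot, getattr(bot,'pinch_z',None))
for n in ("top","side"):
    cv2.imwrite(f"pics/{n}0.png", imaging.read_camera(n)); print(n, imaging.camera_params(n))
E
```

```text
pics
{'time': 0.0, 'q': array([ 1.13710978e+00,  2.64745778e-01,  1.60541704e+00,  2.93882277e-06,
        1.27371085e+00, -3.68681815e-02]), 'joint_vel': array([ 2.84960310e-04,  6.36970295e-04, -3.00577980e-04, -1.66965903e-03,
       -7.60235117e-05,  2.30057492e-03]), 'joint_torque': array([ 9.90231820e-04, -5.15100574e+01, -3.67314577e+01, -1.14864447e-04,
        1.27785842e-02,  1.94059493e-05]), 'tool_pos': array([0.26054079, 0.62187021, 0.22994377]), 'tcp_rot': array([ 0.30956246,  1.54882362, -0.31306477]), 'wrist_force': array([0.04150343, 0.84536578, 0.08598557]), 'torque': array([-0.00415351,  0.02433642, -0.00721553]), 'width': 1.00221011294309}
<Robot object at 0x7fb7df3fba10> 0.0187
top {'fx': 442.19924631003363, 'fy': 442.19924631003363, 'cx': 325.64986967097514, 'cy': 232.40969133860995, 'T': array([[-0.01212676, -0.99895496,  0.04406734,  0.47353819],
       [-0.99971544,  0.01301779,  0.01998944, -0.01152468],
       [-0.02054221, -0.0438124 , -0.99882856,  1.22742421],
       [ 0.        ,  0.        ,  0.        ,  1.        ]])}
side {'fx': 561.9761512195254, 'fy': 561.9761512195254, 'cx': 315.6234132019095, 'cy': 236.2476181292607, 'T': array([[ 0.99614362, -0.07381332,  0.0474288 ,  0.46186436],
       [-0.08594052, -0.7120341 ,  0.6968656 , -1.01186666],
       [-0.01766704, -0.69825428, -0.71563178,  1.14577403],
       [ 0.        ,  0.        ,  0.        ,  1.        ]])}
```

View pics/top0.png

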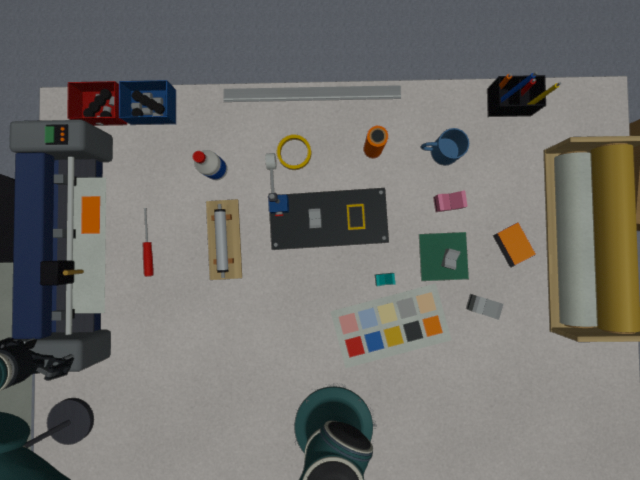

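View pics/side0.png

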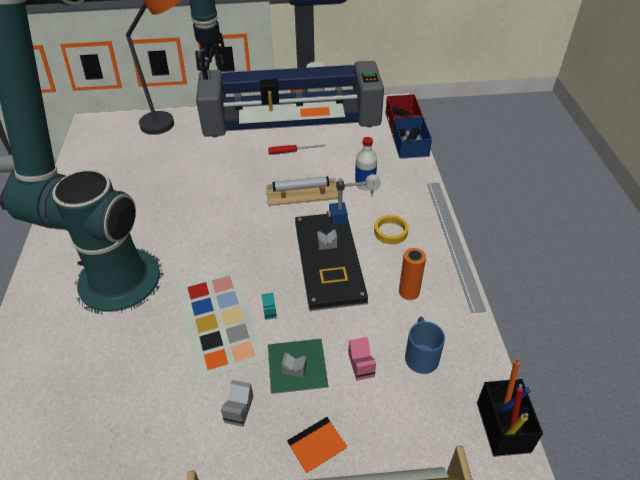

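The top view shows V-block lookalikes at (452,259), grey on the mat; (485,306), a larger grey one off the mat; (451,201), pink; (385,279), turquoise; and (315,218), the fixed one on the plate. I choose (452,259). The roller is at (222,240), and the yellow outline is at (356,217). Next I'll take close crops.

```bash
python3 - <<'E'
import cv2, numpy as np
t=cv2.imread("pics/top0.png"); s=cv2.imread("pics/side0.png")
def c(im,x,y,w,h,k): return cv2.resize(im[y:y+h,x:x+w],None,fx=k,fy=k,interpolation=cv2.INTER_CUBIC)
a=np.hstack([c(t,415,228,60,60,6),c(s,264,336,66,60,6)])
cv2.imwrite("pics/c1.png",a)
cv2.imwrite("pics/c2.png",c(t,200,180,196,108,4))
E
```

```text
(no output)
```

View pics/c1.png

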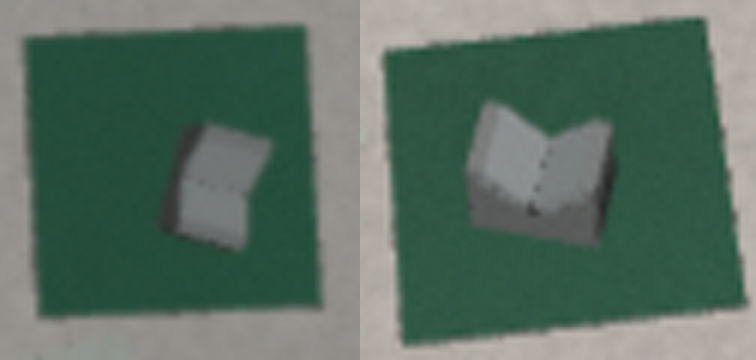

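View pics/c2.png

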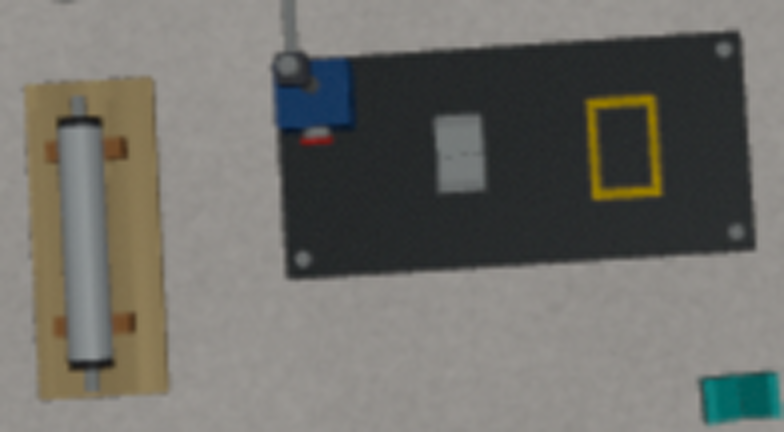

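The crop confirms it: a grey V-block with its V running roughly along world y, and all edges readable. I need a side crop of the plate and rest as a cross-check.

```bash
python3 - <<'E'
import cv2, numpy as np
s=cv2.imread("pics/side0.png")
cv2.imwrite("pics/c3.png",cv2.resize(s[168:312,258:384],None,fx=4,fy=4,interpolation=cv2.INTER_CUBIC))
E
```

```text
(no output)
```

View pics/c3.png

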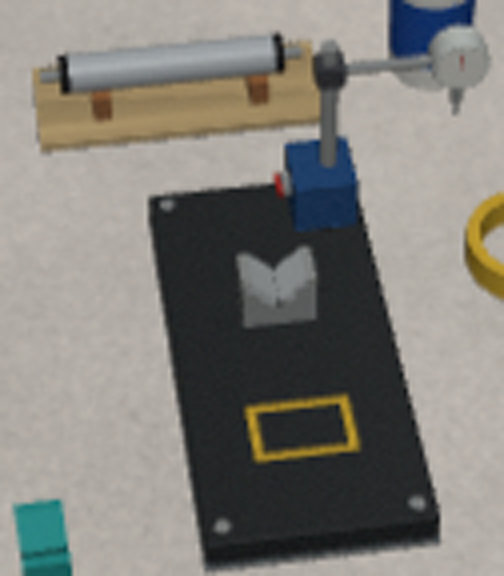

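```bash
cat > h.py <<'E'
import numpy as np
from workcell import imaging
from scipy.optimize import least_squares
P={n:imaging.camera_params(n) for n in("top","side")}
ORI={'t4':('top',200,180,4),'s4':('side',258,168,4),'t6':('top',415,228,6),'s6':('side',264-60,336,6),'top':('top',0,0,1),'side':('side',0,0,1)}
def px(k,u,v):
    n,x,y,f=ORI[k]; return n,(u+.5)/f-.5+x,(v+.5)/f-.5+y
def proj(n,p):
    c=P[n]; T=c['T']; q=T[:3,:3].T@(np.array(p)-T[:3,3]); return np.array([c['fx']*q[0]/q[2]+c['cx'],c['fy']*q[1]/q[2]+c['cy']])
def fit(obs,x0,shift=None):
    """obs: (crop,u,v,(lx,ly,z)); returns x,y,yaw"""
    O=[(px(k,u,v),l) for k,u,v,l in obs]
    def r(s):
        c,d=np.cos(s[2]),np.sin(s[2]); o=[]
        for (n,u,v),l in O:
            o+=list(proj(n,[s[0]+c*l[0]-d*l[1],s[1]+d*l[0]+c*l[1],l[2]])-[u,v])
        return np.array(o)
    s=least_squares(r,x0,loss='soft_l1'); return s.x,r(s.x).reshape(-1,2)
def ray(n,u,v,z):
    c=P[n];T=c['T']; d=T[:3,:3]@np.array([(u-c['cx'])/c['fx'],(v-c['cy'])/c['fy'],1]); return T[:3,3]+d*(z-T[2,3])/d[2]
E
cat > m.py <<'E'
from h import *
np.set_printoptions(precision=4,suppress=True)
X,Y=.075,.16
pl=[('t4',739,32,(X,-Y,.03)),('t4',754,248,(-X,-Y,.03)),('t4',288,278,(-X,Y,.03)),
('s4',150,199,(-X,Y,.03)),('s4',204,542,(-X,-Y,.03)),('s4',439,513,(X,-Y,.03)),
('t4',623.7,147,(0,-.075,.03)),('s4',302.7,428,(0,-.075,.03)),
('t4',460,153,(0,.035,.07)),('s4',243,327,(-.025,.02,.03)),('s4',316,319,(.025,.02,.03))]
def show(nm,o,x0):
    for t in ('','t','s'):
        oo=[q for q in o if q[0].startswith(t)]
        try: x,r=fit(oo,x0); print(nm,t,x,np.degrees(x[2]),'rms px',np.sqrt((r**2).mean()))
        except Exception as e: print(nm,t,e)
        if t=='': print(r)
    return fit(o,x0)[0]
p=show('plate',pl,[.5,0,0])
c,s=np.cos(p[2]),np.sin(p[2])
for n,ly in(('spot',-.075),('fixed',.035),('seat',-.02)): print(n,p[0]-s*ly,p[1]+c*ly)
ro=[('t4',78,97,(0,.1,.037)),('t4',93,390,(0,-.1,.037)),('s4',40,76,(0,-.1,.037)),('s4',300,50,(0,.1,.037))]
show('roller',ro,[.45,.2,-1.5])
# y along V (image left = +y), x up
vb=[('t6',207,122,(.025,.015,.044)),('t6',272,138,(.025,-.015,.044)),('t6',180,232,(-.025,.015,.044)),('t6',245,250,(-.025,-.015,.044)),
('s6',472,228,(-.025,-.015,.004)),('s6',600,247,(.025,-.015,.004))]
show('vb',vb,[.4,-.3,-.2])
E
python3 m.py
```

```text
plate  [0.5652 0.0062 0.0489] 2.799956201025929 rms px 0.5489488294328378
[[ 0.5237 -0.7162]
 [ 0.4938  0.4109]
 [-0.9917  0.1533]
 [-0.5674 -1.4413]
 [-0.0883  0.7469]
 [ 0.5428  0.9136]
 [-0.1553 -0.0204]
 [-0.2592 -0.0343]
 [-0.3766 -0.1241]
 [ 0.0968 -0.1675]
 [ 0.05   -0.1965]]
plate t [0.5651 0.0059 0.0499] 2.856469924464518 rms px 0.4805111518717648
plate s [0.5654 0.0065 0.0476] 2.7275606834088144 rms px 0.5955950822912519
spot 0.5688901338617856 -0.06875654437559865
fixed 0.5635167431718738 0.04111213483960613
seat 0.5662034385168296 -0.013822204767996261
roller  [ 0.5082  0.296  -1.5217] -87.18779626629741 rms px 0.16734797707106264
[[-0.0406 -0.2601]
 [-0.0579  0.2401]
 [-0.1916  0.1476]
 [ 0.1877 -0.0022]]
roller t [ 0.5082  0.2958 -1.5211] -87.15090112254843 rms px 0.17623769909140047
roller s [ 0.5083  0.2964 -1.5236] -87.29749796628373 rms px 0.13780109112748445
vb  [ 0.4518 -0.3232 -0.2658] -15.22898163042408 rms px 0.14434871054283618
[[-0.153   0.1227]
 [ 0.0344  0.2884]
 [-0.1811  0.0254]
 [ 0.0202 -0.1234]
 [ 0.1212  0.0756]
 [ 0.1578  0.181 ]]
vb t [ 0.452  -0.3234 -0.2634] -15.094410116484054 rms px 0.1251296972990125
vb s [ 0.4514 -0.3228 -0.261 ] -14.953915447450518 rms px 0.019349580269409573
```

```bash
cat > g.py <<'E'
import numpy as np, sys
from scipy.spatial.transform import Rotation as R
from workcell import monitor
np.set_printoptions(precision=4,suppress=True)
def target(yaw):  # tool x down, tool y at world angle yaw
    y=np.array([np.cos(yaw),np.sin(yaw),0]); x=np.array([0,0,-1.]); return R.from_matrix(np.c_[x,y,np.cross(x,y)])
def go(x,y,z,yawdeg,lbl=''):
    s=monitor.read_state(); r=R.from_rotvec(s['tcp_rot']); t=target(np.radians(yawdeg))
    print(lbl,'shift',r.inv().apply(np.array([x,y,z])-s['tool_pos']),'rot',(r.inv()*t).as_rotvec())
def st():
    s=monitor.read_state(); m=R.from_rotvec(s['tcp_rot']).as_matrix()
    print('t %.2f'%s['time'],'pos',s['tool_pos'],'toolx',m[:,0],'yaw y',np.degrees(np.arctan2(m[1,1],m[0,1])),'q',s['q'],'F',s['wrist_force'],'w',s['width'])
E
python3 -c "
from g import *
st()
for yw in(-15.2,164.8):
  go(.5,.1,.22,yw,'via'); go(.4518,-.3232,.13,yw,'above')"
```

```text
t 0.10 pos [0.2606 0.622  0.2301] toolx [-0.0009 -0.0018 -1.    ] yaw y 67.26760207688899 q [ 1.1371  0.2647  1.6052  0.      1.2737 -0.0369] F [ 0.277  -0.6415  0.2635] w 1.0000354161447436
via shift [ 0.0108 -0.3889  0.4225] rot [1.4393 0.0014 0.0017]
above shift [ 0.1016 -0.7976  0.5416] rot [1.4393 0.0014 0.0017]
via shift [ 0.0108 -0.3889  0.4225] rot [-1.7023 -0.0018  0.0014]
above shift [ 0.1016 -0.7976  0.5416] rot [-1.7023 -0.0018  0.0014]
```

Call:
jog_arm(rows=[[0.011,-0.389,0.422,1.1,0,0,100],[0.011,-0.389,0.422,1.1,0,0,100],[0.011,-0.389,0.422,1.1,0,0,100],[0.011,-0.389,0.422,1.1,0,0,100],[0.011,-0.389,0.422,1.1,0,0,100],[0.011,-0.389,0.422,1.1,0,0,100],[0.011,-0.389,0.422,1.1,0,0,100],[0.011,-0.389,0.422,1.1,0,0,100],[0.011,-0.389,0.422,1.1,0,0,100],[0.011,-0.389,0.422,1.1,0,0,100],[0.011,-0.389,0.422,1.1,0,0,100],[0.1,-0.798,0.542,1.439,0,0,100],[0.1,-0.798,0.542,1.439,0,0,100],[0.1,-0.798,0.542,1.439,0,0,100],[0.1,-0.798,0.542,1.439,0,0,100],[0.1,-0.798,0.542,1.439,0,0,100],[0.1,-0.798,0.542,1.439,0,0,100],[0.1,-0.798,0.542,1.439,0,0,100],[0.1,-0.798,0.542,1.439,0,0,100],[0.1,-0.798,0.542,1.439,0,0,100]])

```text
time: 2.1
tool_pos: [0.4517, -0.3194, 0.1322]
tcp_rot: [1.4, 1.071, -1.403]
wrist_force: [1.1, 0.5, 0.4]
width: 0.999
```

```bash
python3 -c "
from g import *
st(); go(.4518,-.3232,.06,-15.2); go(.4518,-.3232,.013,-15.2)"
```

```text
t 2.10 pos [ 0.4517 -0.3194  0.1322] toolx [-0.0011 -0.0015 -1.    ] yaw y -15.205450084452327 q [-0.6594  0.1188  1.9675 -0.0021  1.0553 -0.3929] F [1.1275 0.4708 0.4407] w 0.999400918141056
 shift [0.0722 0.0012 0.0035] rot [-0.0001  0.0017  0.0006]
 shift [0.1192 0.0012 0.0035] rot [-0.0001  0.0017  0.0006]
```

Call:
jog_arm(rows=[[0.03,0.001,0.0035,0,0,0,100],[0.06,0.001,0.0035,0,0,0,100],[0.08,0.001,0.0035,0,0,0,100],[0.1,0.001,0.0035,0,0,0,100],[0.112,0.001,0.0035,0,0,0,100],[0.119,0.001,0.0035,0,0,0,100],[0.119,0.001,0.0035,0,0,0,100]], force=50)

```text
time: 2.8
tool_pos: [0.451, -0.3226, 0.0123]
tcp_rot: [1.4, 1.073, -1.404]
wrist_force: [0.2, -0.7, 0.4]
width: 1.002
```

```bash
python3 -c "
from g import *
st()
from workcell import imaging; import cv2
t=imaging.read_camera('top')[205:295,400:500];s=imaging.read_camera('side')[300:408,240:360]
cv2.imwrite('pics/d1.png',np.hstack([cv2.resize(t,(400,360)),cv2.resize(s,(400,360))]))"
```

```text
t 2.80 pos [ 0.451  -0.3226  0.0123] toolx [-0.0025 -0.0003 -1.    ] yaw y -15.197202104309573 q [-0.6647  0.275   2.0399 -0.0024  0.8284 -0.3978] F [ 0.1895 -0.7471  0.4327] w 1.0019700303503636
```

View pics/d1.png

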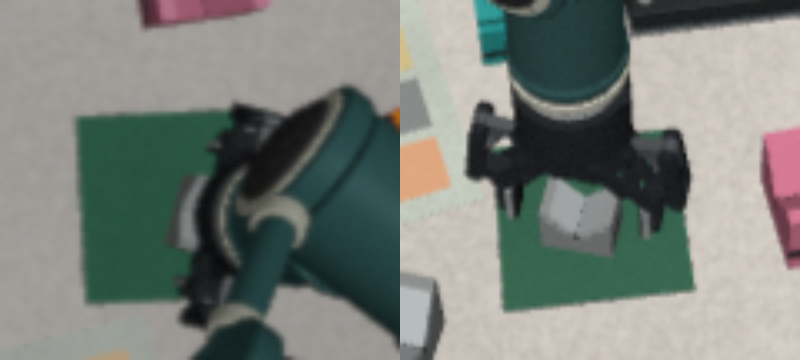

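The block sits centred between the open fingers (side crop, at about (580,220)), so I'll close.

Call:
jog_arm(rows=[[0,0,0,0,0,0,50],[0,0,0,0,0,0,50],[0,0,0,0,0,0,50],[0,0,0,0,0,0,50],[0,0,0,0,0,0,50],[0,0,0,0,0,0,50],[0,0,0,0,0,0,50],[0,0,0,0,0,0,50]], force=50)

```text
time: 3.7
tool_pos: [0.4527, -0.324, 0.015]
tcp_rot: [1.4, 1.069, -1.402]
wrist_force: [-0.2, 1.0, 5.9]
width: 0.576
```

```bash
python3 -c "
from g import *
st()
for yw in (2.8,):
  go(.4518,-.3232,.09,-15.2); go(.5689,-.0688,.11,yw)"
```

```text
t 3.70 pos [ 0.4527 -0.324   0.015 ] toolx [ 0.0008 -0.0032 -1.    ] yaw y -15.189318248788677 q [-0.6648  0.272   2.0374 -0.0027  0.8296 -0.3979] F [-0.192   1.0257  5.9191] w 0.5760053817923568
 shift [-0.075  -0.0009 -0.0004] rot [ 0.0002  0.0028 -0.0016]
 shift [-0.0957  0.0455 -0.2765] rot [-0.314   0.0031 -0.0012]
```

Call:
jog_arm(rows=[[-0.005,0,0,0,0,0,50],[-0.015,0,0,0,0,0,50],[-0.03,0,0,0,0,0,50],[-0.05,0,0,0,0,0,50],[-0.07,0,0,0,0,0,50],[-0.085,0,0,0,0,0,50],[-0.096,0.008,-0.046,-0.06,0,0,50],[-0.096,0.012,-0.076,-0.1,0,0,50],[-0.096,0.02,-0.12,-0.15,0,0,50],[-0.096,0.027,-0.16,-0.2,0,0,50],[-0.096,0.033,-0.2,-0.25,0,0,50],[-0.096,0.039,-0.235,-0.3,0,0,50],[-0.096,0.043,-0.26,-0.314,0,0,50],[-0.096,0.0445,-0.272,-0.314,0,0,50],[-0.096,0.0455,-0.2765,-0.314,0,0,50],[-0.096,0.0455,-0.2765,-0.314,0,0,50],[-0.096,0.0455,-0.2765,-0.314,0,0,50]])

```text
time: 5.4
tool_pos: [0.5685, -0.0698, 0.1103]
tcp_rot: [1.171, 1.229, -1.175]
wrist_force: [0.7, -0.0, -4.2]
width: 0.579
```

```bash
python3 -c "
from g import *
st(); go(.5689,-.0688,.05,2.8)
from workcell import imaging; import cv2
s=imaging.read_camera('side')
for i in range(6): print(monitor.read_state()['tool_pos'])
cv2.imwrite('pics/d2.png',cv2.resize(s[200:320,270:400],None,fx=5,fy=5,interpolation=cv2.INTER_CUBIC))"
```

```text
t 5.40 pos [ 0.5685 -0.0698  0.1103] toolx [ 0.0003 -0.0036 -1.    ] yaw y 2.7552058199268243 q [-0.1634  0.1774  1.9447 -0.0041  1.0186 -0.2094] F [ 0.7218 -0.0381 -4.2287] w 0.5789203880621866
 shift [ 0.0603  0.0005 -0.0011] rot [-0.0008  0.0036 -0.0001]
[ 0.5684 -0.0699  0.1103]
[ 0.5684 -0.0699  0.1103]
[ 0.5684 -0.0699  0.1103]
[ 0.5684 -0.0699  0.1103]
[ 0.5684 -0.0699  0.1103]
[ 0.5684 -0.0699  0.1103]
```

View pics/d2.png

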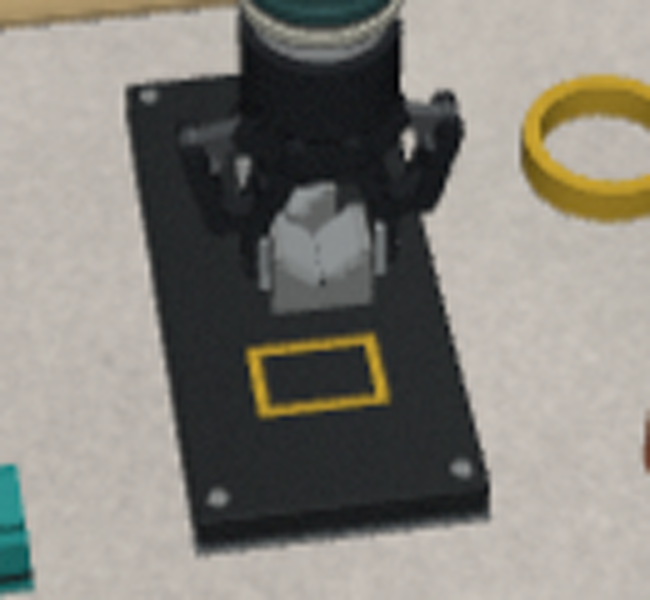

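The block is held upright, and its near bottom edge runs from (273,313) to (372,302) in the crop. I'll work out its offset relative to the spot.

```bash
python3 -c "
from h import *
ORI['d2']=('side',270,200,5)
for z in(.097,.099,.101):
  print(z,fit([('d2',273,313,(-.025,-.015,z)),('d2',372,302,(.025,-.015,z))],[.57,-.07,.05]))
print('outline',[ray(*px('d2',u,v),.03) for u,v in [((246+374+390+259)/4,(349+333+403+417)/4)]])
print(proj('side',[.5685,-.0698,.03]))
"
```

```text
0.097 (array([ 0.56918891, -0.06678511,  0.0457152 ]), array([[ 0.00633763, -0.00121594],
       [-0.00635013,  0.00143328]]))
0.099 (array([ 0.56897971, -0.06855789,  0.04595476]), array([[-0.0121711 ,  0.00233863],
       [ 0.01219522, -0.00275685]]))
0.101 (array([ 0.5687705 , -0.07033067,  0.04619558]), array([[-0.03074794,  0.00591495],
       [ 0.03080923, -0.00697326]]))
outline [array([ 0.56887393, -0.06912903,  0.03      ])]
[332.93461588 274.90729555]
```

Call:
jog_arm(rows=[[0.015,0,0,0,0,0,50],[0.03,0,0,0,0,0,50],[0.045,0,0,0,0,0,50],[0.055,0,0,0,0,0,50],[0.06,0,0,0,0,0,50],[0.063,0,0,0,0,0,50],[0.065,0,0,0,0,0,50],[0.066,0,0,0,0,0,50],[0.066,0,0,0,0,0,50]])

```text
time: 6.35
tool_pos: [0.5689, -0.0701, 0.0447]
tcp_rot: [1.172, 1.228, -1.175]
wrist_force: [-0.2, -0.3, -3.9]
width: 0.573
```

Call:
jog_arm(rows=[[0.001,0,0,0,0,0,50],[0.001,0,0,0,0,0,50],[0.002,0,0,0,0,0,50],[0.002,0,0,0,0,0,50]])

```text
time: 6.75
tool_pos: [0.5689, -0.0701, 0.0427]
tcp_rot: [1.172, 1.228, -1.175]
wrist_force: [0.3, 0.1, -4.1]
width: 0.576
```

Call:
jog_arm(rows=[[0.0005,0,0,0,0,0,50],[0.001,0,0,0,0,0,50],[0.0015,0,0,0,0,0,50],[0.0015,0,0,0,0,0,50]])

```text
time: 7.15
tool_pos: [0.5688, -0.0701, 0.0411]
tcp_rot: [1.172, 1.228, -1.175]
wrist_force: [-0.4, 1.1, -4.4]
width: 0.578
```

Call:
jog_arm(rows=[[0.0005,0,0,0,0,0,50],[0.001,0,0,0,0,0,50],[0.001,0,0,0,0,0,50]])

```text
time: 7.45
tool_pos: [0.5689, -0.0702, 0.041]
tcp_rot: [1.172, 1.228, -1.175]
wrist_force: [-3.8, -0.1, 5.7]
width: 0.578
```

Call:
jog_arm(rows=[[0.0005,0,0,0,0,0,50],[0.001,0,0,0,0,0,50],[0.001,0,0,0,0,0,50]])

```text
time: 7.75
tool_pos: [0.5689, -0.0702, 0.041]
tcp_rot: [1.172, 1.228, -1.175]
wrist_force: [-6.6, 1.0, 8.7]
width: 0.577
```

Call:
jog_arm(rows=[[-0.0005,0,0,0,0,0,50],[-0.0005,0,0,0,0,0,54],[-0.0005,0,0,0,0,0,58],[-0.0005,0,0,0,0,0,62],[-0.0005,0,0,0,0,0,68],[-0.0005,0,0,0,0,0,80],[-0.0005,0,0,0,0,0,100],[-0.0005,0,0,0,0,0,100],[-0.0005,0,0,0,0,0,100],[-0.01,0,0,0,0,0,100],[-0.03,0,0,0,0,0,100],[-0.06,0,0,0,0,0,100],[-0.1,0,0,0,0,0,100],[-0.14,0,0,0,0,0,100],[-0.17,0,0,0,0,0,100],[-0.19,0,0,0,0,0,100]])

```text
time: 9.35
tool_pos: [0.57, -0.0697, 0.2354]
tcp_rot: [1.173, 1.224, -1.172]
wrist_force: [0.5, 0.3, -0.1]
width: 0.998
```

```bash
python3 -c "
from g import *
st(); go(.5082,.296,.23,92.8); go(.5082,.296,.12,92.8); go(.5082,.296,.02,92.8)"
```

```text
t 9.35 pos [ 0.57   -0.0697  0.2354] toolx [ 0.006  -0.0045 -1.    ] yaw y 2.7413601571227946 q [-0.1629  0.0674  1.8236 -0.0037  1.2439 -0.2095] F [ 0.5038  0.3156 -0.075 ] w 0.998033443346086
 shift [ 0.0033 -0.0443 -0.3682] rot [-1.5718  0.0083 -0.0007]
 shift [ 0.1133 -0.0449 -0.3688] rot [-1.5718  0.0083 -0.0007]
 shift [ 0.2133 -0.0455 -0.3693] rot [-1.5718  0.0083 -0.0007]
```

Call:
jog_arm(rows=[[0,-0.044,-0.368,-1.572,0.008,0,100],[0,-0.044,-0.368,-1.572,0.008,0,100],[0,-0.044,-0.368,-1.572,0.008,0,100],[0,-0.044,-0.368,-1.572,0.008,0,100],[0,-0.044,-0.368,-1.572,0.008,0,100],[0,-0.044,-0.368,-1.572,0.008,0,100],[0,-0.044,-0.368,-1.572,0.008,0,100],[0,-0.044,-0.368,-1.572,0.008,0,100],[0.03,-0.044,-0.368,-1.572,0.008,0,100],[0.06,-0.0445,-0.3685,-1.572,0.008,0,100],[0.09,-0.0445,-0.3685,-1.572,0.008,0,100],[0.113,-0.045,-0.369,-1.572,0.008,0,100],[0.113,-0.045,-0.369,-1.572,0.008,0,100],[0.113,-0.045,-0.369,-1.572,0.008,0,100],[0.113,-0.045,-0.369,-1.572,0.008,0,100]])

```text
time: 10.85
tool_pos: [0.5095, 0.2969, 0.1226]
tcp_rot: [-0.037, 1.567, 0.04]
wrist_force: [0.1, 0.6, -0.2]
width: 1.003
```

```bash
python3 -c "
from g import *
st(); go(.5082,.296,.016,92.8)
from workcell import imaging; import cv2
s=imaging.read_camera('side');t=imaging.read_camera('top')
a=cv2.resize(s[204:304,320-32:320+58],(450,500),interpolation=cv2.INTER_CUBIC);b=cv2.resize(t[187:257,295:375],(571,500),interpolation=cv2.INTER_CUBIC)[:,:340]
cv2.imwrite('pics/e1.png',np.hstack([a,b]))"
```

```text
t 10.85 pos [0.5095 0.2969 0.1226] toolx [ 0.0037  0.0019 -1.    ] yaw y 92.80032075522996 q [ 0.4854  0.1925  1.9014 -0.0001  1.0436 -1.1342] F [ 0.088   0.6106 -0.164 ] w 1.0032678244056994
 shift [ 0.1066 -0.001  -0.0018] rot [ 0.      0.0038 -0.0017]
```

View pics/e1.png

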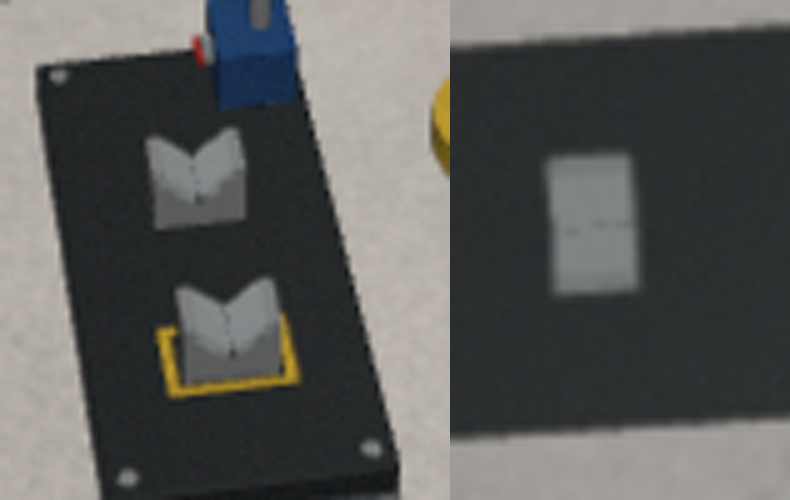

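The block stands inside the outline (side crop: near bottom corners (183,386) and (280,377)). I'll check it against the fixed block, bottom corners (156,229) and (245,218), numerically.

```bash
python3 -c "
from h import *
ORI['e']=('side',288,204,5)
a=[('e',u,v,(x,-.015,.03)) for u,v,x in((183,386,-.025),(280,377,.025))]
b=[('e',u,v,(x,-.015,.03)) for u,v,x in((156,229,-.025),(245,218,.025))]
A=fit(a,[.57,-.07,.05]);B=fit(b,[.57,.04,.05])
print(A,B)
for o in((178,284),(276,277)): print('top-far-ish',ray(*px('e',*o),.07))
for o in((147,138),(239,128)): print(ray(*px('e',*o),.07))
d=B[0][:2]-A[0][:2];print(np.linalg.norm(d),np.degrees(np.arctan2(-d[0],d[1])))
"
```

```text
(array([ 0.56891595, -0.07180328,  0.01834787]), array([[ 0.07213198, -0.0107975 ],
       [-0.07222491,  0.01309261]])) (array([0.56354236, 0.04067601, 0.06778055]), array([[-0.1752132 ,  0.03755129],
       [ 0.17562774, -0.04317693]]))
top-far-ish [ 0.54506505 -0.05259188  0.07      ]
top-far-ish [ 0.59564038 -0.05291232  0.07      ]
[0.53849338 0.05427354 0.07      ]
[0.58869209 0.05672112 0.07      ]
0.1126075797303642 2.7351687631936326
```

The y reads about 3 mm off and the yaw about 2° off, both near my reading error. One larger crop will settle whether it needs mending.

```bash
python3 -c "
from workcell import imaging; import cv2, numpy as np
s=np.mean([imaging.read_camera('side') for _ in range(3)],0).astype('uint8');t=imaging.read_camera('top')
cv2.imwrite('pics/fs.png',s);cv2.imwrite('pics/ft.png',t)
a=cv2.resize(s[255:290,316:352],(432,420),interpolation=cv2.INTER_CUBIC)
b=cv2.resize(t[199:234,341:371],(360,420),interpolation=cv2.INTER_CUBIC)
cv2.imwrite('pics/f1.png',np.hstack([a,b]))"
```

```text
(no output)
```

View pics/f1.png

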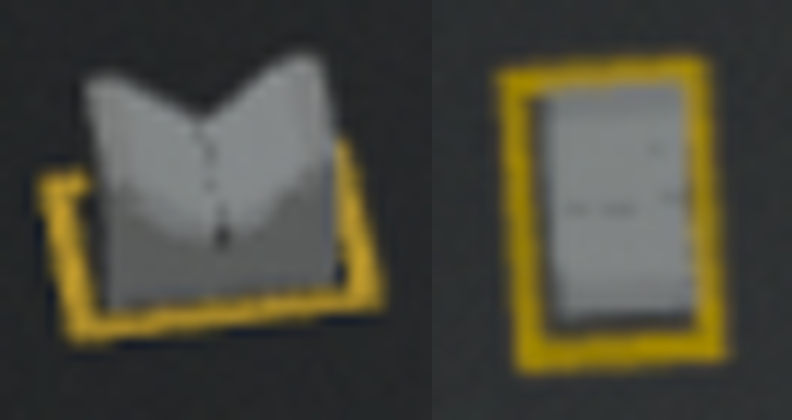

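```bash
python3 -c "
from h import *
ORI['fs']=('side',316,255,12);ORI['ft']=('top',341-36,199,12)
t=[('ft',u,v,(x,y,.07)) for u,v,x,y in((547,88,.025,.015),(687,83,.025,-.015),(697,317,-.025,-.015),(558,323,-.025,.015))]
s=[('fs',u,v,(x,-.015,.03)) for u,v,x in((108,310,-.025),(337,286,.025))]+[('fs',84,80,(-.025,.015,.07)),('fs',322,55,(.025,.015,.07))]
for o in(t,s,t+s):
  r=fit(o,[.57,-.07,.05]);print(r[0],np.degrees(r[0][2]),r[1].round(2).tolist())
for n,P4 in(('ft',((495,70),(712,57),(730,357),(517,372))),('fs',((38,178),(345,140),(385,305),(75,342)))):
  w=[ray(*px(n,*p),.03)[:2] for p in P4]; print(n,np.mean(w,0),[np.linalg.norm(w[i]-w[i-1]).round(4) for i in range(4)], np.degrees(np.arctan2(*(w[0]-w[3] if n=='ft' else w[1]-w[0])[::-1])))
"
```

```text
[ 0.56810042 -0.06949821  0.02854167] 1.6353172783753442 [[0.14, 0.3], [-0.09, 0.23], [-0.08, -0.26], [0.04, -0.28]]
[ 0.5693341  -0.06967048  0.03529886] 2.022475587253133 [[-0.07, -0.12], [0.04, -0.14], [0.29, 0.09], [-0.25, 0.18]]
[ 0.56874639 -0.06958006  0.0313954 ] 1.7988238510945274 [[0.14, 0.07], [-0.09, -0.03], [-0.03, -0.52], [0.1, -0.51], [-0.33, -0.15], [-0.21, -0.12], [0.07, 0.05], [-0.45, 0.2]]
ft [ 0.56886798 -0.06948116] [np.float64(0.0686), np.float64(0.0491), np.float64(0.0681), np.float64(0.0481)] 3.338669840119574
fs [ 0.56908345 -0.06869116] [np.float64(0.0471), np.float64(0.0682), np.float64(0.0476), np.float64(0.0672)] 3.4938631356511056
```

The block is within 1 mm and about 1° of the spot, which is good. Now the roller.

Call:
jog_arm(rows=[[0.03,-0.001,-0.002,0,0.004,0,100],[0.06,-0.001,-0.002,0,0.004,0,100],[0.08,-0.001,-0.002,0,0.004,0,100],[0.095,-0.001,-0.002,0,0.004,0,100],[0.102,-0.001,-0.002,0,0.004,0,100],[0.1065,-0.001,-0.002,0,0.004,0,100],[0.1065,-0.001,-0.002,0,0.004,0,100],[0.1065,-0.001,-0.002,0,0.004,0,70],[0.1065,-0.001,-0.002,0,0.004,0,50],[0.1065,-0.001,-0.002,0,0.004,0,35],[0.1065,-0.001,-0.002,0,0.004,0,25],[0.1065,-0.001,-0.002,0,0.004,0,25],[0.1065,-0.001,-0.002,0,0.004,0,25],[0.1065,-0.001,-0.002,0,0.004,0,25],[0.1065,-0.001,-0.002,0,0.004,0,25]], force=30)

```text
time: 12.65
tool_pos: [0.5073, 0.2958, 0.0155]
tcp_rot: [-0.037, 1.572, 0.04]
wrist_force: [-1.0, -0.1, 5.6]
width: 0.344
```

```bash
python3 -c "
from g import *
st(); go(.5082,.296,.15,92.8);go(.5662,-.0138,.15,2.8)"
```

```text
t 12.65 pos [0.5073 0.2958 0.0155] toolx [-0.0011  0.0014 -1.    ] yaw y 92.80034516256777 q [ 0.4844  0.322   1.9686  0.0024  0.8513 -1.1369] F [-0.9554 -0.1153  5.5695] w 0.34386744342705156
 shift [-0.1345  0.0004  0.0007] rot [ 0.     -0.0011 -0.0015]
 shift [-0.1351 -0.3119  0.0435] rot [ 1.5708 -0.002  -0.0003]
```

Call:
jog_arm(rows=[[-0.003,0,0,0,0,0,25],[-0.01,0,0,0,0,0,25],[-0.025,0,0,0,0,0,25],[-0.05,0,0,0,0,0,25],[-0.08,0,0,0,0,0,25],[-0.11,0,0,0,0,0,25],[-0.14,0,0,0,0,0,25],[-0.17,0,0,0,0,0,25],[-0.19,0,0,0,0,0,25],[-0.2,0,0,0,0,0,25],[-0.2,0,0,0,0,0,25],[-0.2,0,0,0,0,0,25]])

```text
time: 13.85
tool_pos: [0.507, 0.2952, 0.2147]
tcp_rot: [-0.038, 1.573, 0.039]
wrist_force: [-0.2, 0.0, -1.8]
width: 0.343
```

```bash
python3 -c "
from g import *
st(); go(.5662,-.0138,.215,2.8)"
```

```text
t 13.85 pos [0.507  0.2952 0.2147] toolx [-0.0022  0.0008 -1.    ] yaw y 92.80256966817987 q [ 0.4838  0.1102  1.8159  0.0019  1.217  -1.1366] F [-0.2388  0.0334 -1.7511] w 0.3429056824708996
 shift [-0.0007 -0.3115  0.044 ] rot [ 1.5708 -0.0024  0.0009]
```

Call:
jog_arm(rows=[[0,-0.01,0.002,0.06,0,0,25],[0,-0.03,0.004,0.16,0,0,25],[0,-0.055,0.008,0.28,0,0,25],[0,-0.08,0.011,0.4,0,0,25],[0,-0.105,0.015,0.52,0,0,25],[0,-0.13,0.018,0.64,0,0,25],[0,-0.155,0.022,0.76,0,0,25],[0,-0.18,0.025,0.88,0,0,25],[0,-0.205,0.029,1.0,0,0,25],[0,-0.23,0.032,1.12,0,0,25],[0,-0.25,0.035,1.24,0,0,25],[0,-0.27,0.038,1.35,0,0,25],[0,-0.288,0.041,1.45,0,0,25],[0,-0.302,0.043,1.53,-0.001,0.001,25],[0,-0.309,0.044,1.56,-0.002,0.001,25],[0,-0.3115,0.044,1.571,-0.002,0.001,25],[0,-0.3115,0.044,1.571,-0.002,0.001,25],[0,-0.3115,0.044,1.571,-0.002,0.001,25]])

```text
time: 15.65
tool_pos: [0.5658, -0.0132, 0.2139]
tcp_rot: [1.172, 1.234, -1.173]
wrist_force: [0.6, 0.5, -2.6]
width: 0.337
```

```bash
python3 -c "
from g import *
st(); go(.5662,-.0138,.08,2.8)"
```

```text
t 15.65 pos [ 0.5658 -0.0132  0.2139] toolx [-0.0011  0.0007 -1.    ] yaw y 2.861976786064687 q [-0.0677  0.0713  1.8598  0.0006  1.2116 -0.1178] F [ 0.6351  0.464  -2.6437] w 0.33745142902696024
 shift [0.1339 0.0005 0.0007] rot [ 0.0011 -0.0007  0.0011]
```

Call:
jog_arm(rows=[[0.015,0,0,0,0,0,25],[0.04,0.0003,0.0003,0,0,0,25],[0.065,0.0005,0.0003,0,0,0,25],[0.09,0.0005,0.0003,0,0,0,25],[0.11,0.0005,0.0003,0,0,0,25],[0.125,0.0005,0.0003,0,0,0,25],[0.132,0.0005,0.0003,0,0,0,25],[0.134,0.0005,0.0003,0,0,0,25],[0.134,0.0005,0.0003,0,0,0,25]])

```text
time: 16.55
tool_pos: [0.5666, -0.0133, 0.0802]
tcp_rot: [1.172, 1.233, -1.172]
wrist_force: [0.1, -0.4, -1.9]
width: 0.346
```

```bash
python3 -c "
from g import *
st()
from workcell import imaging; import cv2
s=imaging.read_camera('side')
cv2.imwrite('pics/j1.png',cv2.resize(s[190:310,280:400],None,fx=5,fy=5,interpolation=cv2.INTER_CUBIC))"
```

```text
t 16.55 pos [ 0.5666 -0.0133  0.0802] toolx [-0.0004  0.0006 -1.    ] yaw y 2.877517800970882 q [-0.0678  0.2026  1.978   0.0007  0.9614 -0.1184] F [ 0.0944 -0.3966 -1.8709] w 0.34571718957845265
```

View pics/j1.png

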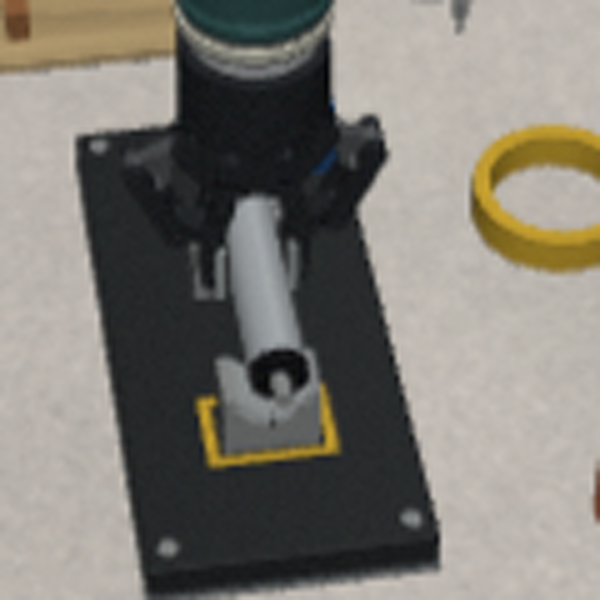

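The roller hangs about 28 mm above the seat, over both Vs, level and in line. Its near journal tip is at crop (282,384).

```bash
python3 -c "
from h import *
ORI['j']=('side',280,190,5)
print(ray(*px('j',282,385),.1017))
a=.0489;print('expect at seat y', .5662+.1*np.sin(a), -.0138-.1*np.cos(a))"
```

```text
[ 0.57203589 -0.10445639  0.1017    ]
expect at seat y 0.5710880513968406 -0.11368046332262305
```

Call:
jog_arm(rows=[[0.008,0,0,0,0,0,25],[0.015,0,0,0,0,0,25],[0.02,0,0,0,0,0,25],[0.023,0,0,0,0,0,25],[0.025,0,0,0,0,0,25],[0.026,0,0,0,0,0,25],[0.026,0,0,0,0,0,25]])

```text
time: 17.3
tool_pos: [0.5671, -0.0133, 0.0547]
tcp_rot: [1.173, 1.232, -1.172]
wrist_force: [-0.2, 0.2, -2.5]
width: 0.341
```

```bash
python3 -c "
from h import *
a=.0489
def P5(l,z,dx=0,s=0): 
  p=proj('side',[.5666-np.sin(a)*(l+s)+dx,-.0143+np.cos(a)*(l+s),z]); return (p-[280,190]+.5)*5-.5
for z in(.1017,.105): print(z,'tip',P5(-.1,z),'tip top',P5(-.1,z+.005),'tip bot',P5(-.1,z-.005),'cap face bot',P5(-.085,z-.015),'cap top',P5(-.085,z+.015),'cap right',P5(-.085,z,.015),'far cap top',P5(.085,z+.015))"

```

```text
0.1017 tip [283.09425894 399.95074745] tip top [283.18175952 393.24687835] tip bot [283.00721163 406.6198902 ] cap face bot [278.01769426 397.15091495] cap top [278.46234515 356.9789425 ] cap right [308.41410029 374.90676475] far cap top [227.7381273  121.22004788]
0.105 tip [283.15195825 395.53010696] tip top [283.23975992 388.80316969] tip bot [283.06461218 402.22213873] cap face bot [278.06593674 392.79244964] cap top [278.5121043  352.48345378] cap right [308.51445753 370.47891389] far cap top [227.70373199 116.7067413 ]
```

The prediction matches the cap edge (308,375) within about 1 px; my tip reading was the journal's middle. I'll continue gently.

Call:
jog_arm(rows=[[0.0005,0,0,0,0,0,25],[0.001,0,0,0,0,0,25],[0.0015,0,0,0,0,0,25],[0.002,0,0,0,0,0,25],[0.002,0,0,0,0,0,25]])

```text
time: 17.8
tool_pos: [0.5671, -0.0134, 0.0531]
tcp_rot: [1.173, 1.232, -1.172]
wrist_force: [-0.8, -0.9, 1.9]
width: 0.341
```

Call:
jog_arm(rows=[[0.0005,0,0,0,0,0,25],[0.001,0,0,0,0,0,25],[0.001,0,0,0,0,0,25]])

```text
time: 18.1
tool_pos: [0.5671, -0.0134, 0.053]
tcp_rot: [1.173, 1.233, -1.172]
wrist_force: [-4.9, 0.4, 7.0]
width: 0.34
```

Contact is on the +x face only, so I'll ease over by −1 mm in x and see.

Call:
jog_arm(rows=[[-0.0005,-0.0005,0,0,0,0,25],[-0.0005,-0.001,0,0,0,0,25],[0,-0.001,0,0,0,0,25],[0.0005,-0.001,0,0,0,0,25],[0.0005,-0.001,0,0,0,0,25]])

```text
time: 18.6
tool_pos: [0.5659, -0.0134, 0.0521]
tcp_rot: [1.173, 1.233, -1.172]
wrist_force: [0.0, -0.1, -2.0]
width: 0.341
```

Call:
jog_arm(rows=[[0.0005,0,0,0,0,0,25],[0.001,0,0,0,0,0,25],[0.001,0,0,0,0,0,25]])

```text
time: 18.9
tool_pos: [0.566, -0.0134, 0.0519]
tcp_rot: [1.172, 1.233, -1.172]
wrist_force: [-3.8, -0.2, 4.5]
width: 0.339
```

Call:
jog_arm(rows=[[-0.0003,-0.0005,0,0,0,0,25],[0,-0.0008,0,0,0,0,25],[0.0003,-0.0008,0,0,0,0,25],[0.0005,-0.0008,0,0,0,0,25],[0.0008,-0.0008,0,0,0,0,25]])

```text
time: 19.4
tool_pos: [0.5658, -0.0135, 0.0518]
tcp_rot: [1.173, 1.232, -1.171]
wrist_force: [-1.4, 0.5, 6.3]
width: 0.341
```

Mostly vertical force now, and the height is right, so the roller is seated. I'll open gently, rise, shut and come down for the press.

Call:
jog_arm(rows=[[-0.0007,0,0,0,0,0,34],[-0.0007,0,0,0,0,0,37],[-0.0007,0,0,0,0,0,41],[-0.0007,0,0,0,0,0,47],[-0.0007,0,0,0,0,0,55],[-0.0007,0,0,0,0,0,65],[-0.0007,0,0,0,0,0,75],[-0.0007,0,0,0,0,0,75],[-0.01,0,0,0,0,0,75],[-0.03,0,0,0,0,0,75],[-0.05,0,0,0,0,0,75],[-0.07,0,0,0,0,0,75],[-0.085,0,0,0,0,0,60],[-0.085,0,0,0,0,0,20],[-0.085,0,0,0,0,0,0],[-0.085,0,0,0,0,0,0],[-0.085,0,0,0,0,0,0],[-0.085,0,0,0,0,0,0],[-0.085,0,0,0,0,0,0]])

```text
time: 21.3
tool_pos: [0.5653, -0.0135, 0.1361]
tcp_rot: [1.172, 1.233, -1.172]
wrist_force: [-0.3, 0.2, -1.1]
width: 0.004
```

```bash
python3 -c "
from g import *
st(); go(.566,-.0138,.095,2.8)
from workcell import imaging; import cv2
s=imaging.read_camera('side');t=imaging.read_camera('top')
cv2.imwrite('pics/k1.png',np.hstack([cv2.resize(s[200:310,285:375],None,fx=5,fy=5,interpolation=cv2.INTER_CUBIC),cv2.resize(t[180:260,305:375],None,fx=5,fy=6.875,interpolation=cv2.INTER_CUBIC)]))"
```

```text
t 21.30 pos [ 0.5653 -0.0135  0.1361] toolx [-0.0003  0.0004 -1.    ] yaw y 2.8995086592733292 q [-0.0682  0.1376  1.9383  0.0005  1.066  -0.119 ] F [-0.2648  0.1502 -1.0901] w 0.00443219451013561
 shift [0.0411 0.0007 0.0003] rot [ 0.0017 -0.0005  0.0003]
```

View pics/k1.png

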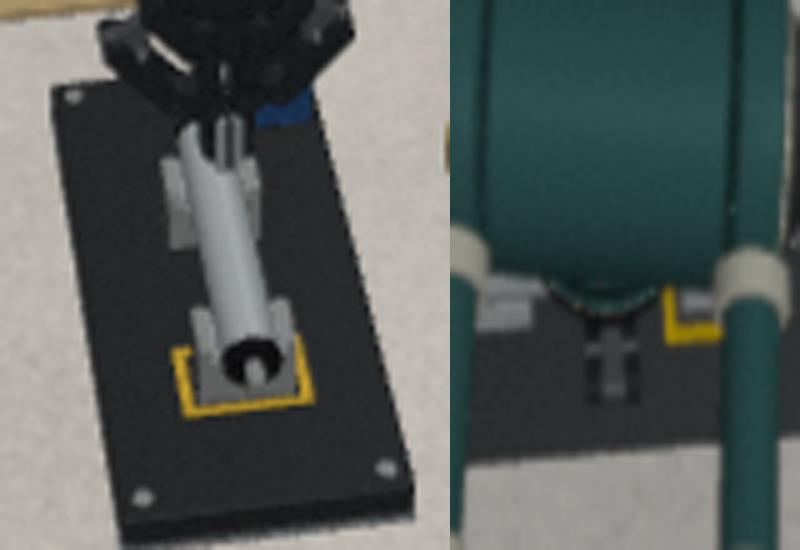

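The roller lies in both Vs, with the block still in its outline and the near cap face at about (252,362). I'll compare with the prediction and then approach.

```bash
python3 -c "
from h import *
a=.0489
def P5(l,z,dx=0): 
  p=proj('side',[.5662-np.sin(a)*l+dx,-.0138+np.cos(a)*l,z]); return (p-[285,200]+.5)*5-.5
z=.073
print('tip',P5(-.1,z),'capc',P5(-.085,z),'cap bot',P5(-.085,z-.015),'top',P5(-.085,z+.015),'right',P5(-.085,z,.015),'left',P5(-.085,z,-.015))"

```

```text
tip [256.68980229 387.06334381] capc [251.91612334 364.39538644] cap bot [251.70875436 383.75212582] top [252.12667577 344.74148902] right [281.64596209 362.09740366] left [222.15625159 366.69569064]
```

Call:
jog_arm(rows=[[0.02,0.0006,-0.0003,0,0,0,0],[0.035,0.0006,-0.0003,0,0,0,0],[0.041,0.0006,-0.0003,0,0,0,0],[0.044,0.0006,-0.0003,0,0,0,0],[0.0455,0.0006,-0.0003,0,0,0,0],[0.0455,0.0006,-0.0003,0,0,0,0]])

```text
time: 22.0
tool_pos: [0.5664, -0.0132, 0.0912]
tcp_rot: [1.172, 1.232, -1.171]
wrist_force: [-0.4, -0.8, 0.5]
width: 0.005
```

The match is within 1 px. Pressing now, in small steps.

Call:
jog_arm(rows=[[0.0005,0,0,0,0,0,0],[0.001,0,0,0,0,0,0],[0.0015,0,0,0,0,0,0],[0.002,0,0,0,0,0,0],[0.0025,0,0,0,0,0,0],[0.0025,0,0,0,0,0,0]])

```text
time: 22.6
tool_pos: [0.5664, -0.0132, 0.0886]
tcp_rot: [1.172, 1.233, -1.171]
wrist_force: [-0.3, 0.4, -0.3]
width: -0.002
```

Call:
jog_arm(rows=[[0.0005,0,0,0,0,0,0],[0.001,0,0,0,0,0,0],[0.001,0,0,0,0,0,0]])

```text
time: 22.9
tool_pos: [0.5665, -0.0132, 0.0882]
tcp_rot: [1.172, 1.232, -1.171]
wrist_force: [-1.1, -0.6, 4.5]
width: 0.003
```

Call:
jog_arm(rows=[[0.0008,0,0,0,0,0,0],[0.0011,0,0,0,0,0,0],[0.0013,0,0,0,0,0,0],[0.0013,0,0,0,0,0,0],[0.0013,0,0,0,0,0,0]])

```text
time: 23.4
tool_pos: [0.5666, -0.0132, 0.0881]
tcp_rot: [1.173, 1.232, -1.171]
wrist_force: [-4.5, 0.6, 9.1]
width: 0.0
```

Call:
jog_arm(rows=[[0.0012,-0.0003,0,0,0,0,0],[0.0014,-0.0005,0,0,0,0,0],[0.0014,-0.0005,0,0,0,0,0],[0.0014,-0.0005,0,0,0,0,0]])

```text
time: 23.8
tool_pos: [0.5666, -0.0132, 0.0881]
tcp_rot: [1.173, 1.232, -1.17]
wrist_force: [-3.3, 0.7, 8.9]
width: -0.005
```

```bash
python3 -c "
from g import *
st()
from workcell import imaging
for i in range(6): imaging.read_camera('side'); print(monitor.read_state()['wrist_force'],monitor.read_state()['tool_pos'])"
```

```text
t 23.80 pos [ 0.5666 -0.0132  0.0881] toolx [ 0.0018  0.0003 -1.    ] yaw y 2.9024991793802384 q [-0.0675  0.1916  1.9744  0.0005  0.9738 -0.1185] F [-3.3159  0.6618  8.8732] w -0.005069097094662631
[-2.9479 -0.6226  9.0495] [ 0.5666 -0.0132  0.0881]
[-4.0346  0.6305 10.4052] [ 0.5666 -0.0132  0.0881]
[-3.5743 -0.5793  9.7103] [ 0.5666 -0.0132  0.0881]
[-3.1727  0.3137  8.9976] [ 0.5665 -0.0132  0.0881]
[-4.3673  1.1352  8.4551] [ 0.5665 -0.0132  0.0881]
[-4.2498  1.1019  8.7449] [ 0.5665 -0.0132  0.0881]
```

Call:
jog_arm(rows=[[-0.001,0,0,0,0,0,0],[-0.001,-0.0005,0,0,0,0,0],[0.0005,-0.001,0,0,0,0,0],[0.001,-0.0014,0,0,0,0,0],[0.0014,-0.0015,0,0,0,0,0],[0.0015,-0.0015,0,0,0,0,0],[0.0015,-0.0015,0,0,0,0,0]])

```text
time: 24.8
tool_pos: [0.566, -0.0133, 0.0881]
tcp_rot: [1.174, 1.23, -1.169]
wrist_force: [-1.5, 0.3, 9.5]
width: -0.001
```

```bash
python3 -c "
from g import *
st()
from workcell import imaging
f=[]
for i in range(8): imaging.read_camera('side'); f.append(monitor.read_state()['wrist_force'])
print(np.mean(f,0),np.std(f,0)); st()"
```

```text
t 24.80 pos [ 0.566  -0.0133  0.0881] toolx [ 0.0037  0.0003 -1.    ] yaw y 2.899214846459665 q [-0.0678  0.1895  1.977   0.0007  0.9714 -0.1188] F [-1.4964  0.3207  9.5144] w -0.0007608342245549325
[-1.9748 -0.034   9.1955] [0.4527 0.4754 0.4672]
t 25.20 pos [ 0.5661 -0.0133  0.0881] toolx [ 0.0039  0.0003 -1.    ] yaw y 2.89942668837597 q [-0.0678  0.1895  1.977   0.0007  0.9713 -0.1188] F [-2.3793 -0.5252  8.2948] w 0.0027885594615781294
```

Call:
jog_arm(rows=[[0.0015,-0.0005,0,0,0,0,0],[0.0017,-0.0006,0,0,0,0,0],[0.0017,-0.0006,0,0,0,0,0],[0.0017,-0.0006,0,0,0,0,0]])

```text
time: 25.6
tool_pos: [0.5661, -0.0133, 0.0881]
tcp_rot: [1.174, 1.229, -1.168]
wrist_force: [-3.7, 0.4, 11.2]
width: 0.001
```

```bash
python3 -c "
from g import *
from workcell import imaging; import cv2
f=[]
for i in range(8): s=imaging.read_camera('side'); f.append(monitor.read_state()['wrist_force'])
print(np.mean(f,0),np.std(f,0)); st()
cv2.imwrite('pics/z1.png',cv2.resize(s[190:310,280:400],None,fx=5,fy=5,interpolation=cv2.INTER_CUBIC))"
```

```text
[-3.7889  0.3388 11.2312] [0.7096 0.3838 0.4016]
t 26.00 pos [ 0.5661 -0.0133  0.0881] toolx [ 0.005   0.0004 -1.    ] yaw y 2.898211741580653 q [-0.0679  0.1889  1.9778  0.0008  0.97   -0.1189] F [-2.5151  0.2429 11.5973] w -0.0008382438834692496
```

View pics/z1.png

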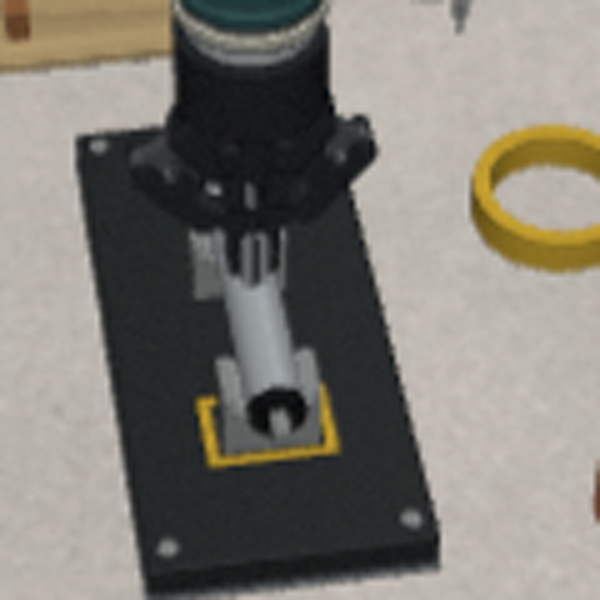

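All is in place: roller in both Vs, fingertips on its middle at (255,270), near cap at (277,410). One re-press to cut the lateral share, then hand in.

Call:
jog_arm(rows=[[0.0005,-0.0005,0,0,0,0,0],[0.0005,-0.001,0,0,0,0,0],[0.001,-0.0014,0,0,0,0,0],[0.0014,-0.0016,0,0,0,0,0],[0.0016,-0.0017,0,0,0,0,0],[0.0016,-0.0017,0,0,0,0,0],[0.0016,-0.0017,0,0,0,0,0]])

```text
time: 26.7
tool_pos: [0.566, -0.0133, 0.0881]
tcp_rot: [1.176, 1.227, -1.166]
wrist_force: [-1.0, 0.6, 9.1]
width: -0.004
```

```bash
python3 -c "
from g import *
from workcell import imaging
f=[]
for i in range(8): imaging.read_camera('side'); f.append(monitor.read_state()['wrist_force'])
print(np.mean(f,0),np.std(f,0)); st()"
```

```text
[-0.8006  0.7549  9.828 ] [0.4498 0.5324 0.269 ]
t 27.10 pos [ 0.566  -0.0133  0.0881] toolx [ 0.0082  0.0004 -1.    ] yaw y 2.893300973100869 q [-0.0681  0.1867  1.9804  0.0012  0.9663 -0.1193] F [-0.7307  1.3187  9.6067] w -0.0013892631352066074
```

A steady 9.8 N, almost purely vertical.

```bash
python3 -c "
from workcell import finish_job; print(finish_job())"
```

```text
the job is handed in; nothing more can be done
None
```

The loose V-block stands on the yellow outline, the roller lies in both Vs, and the arm is still pressing the middle of the roller down. The job was handed in at about 27 s of the 64 s allowed.

- **V-block:** it was set down gently. The camera fit put it within 1 mm of the spot and about 1° off in yaw. An earlier, coarser reading suggested 3 mm and 2°, but an enlarged crop did not confirm that.
- **Roller:** it was lowered until it touched. First contact was on the +x faces only, so I moved it about 1.3 mm across until the force was mostly vertical, then opened the gripper slowly. From the side camera, the near end cap is within 1 px (about 2 mm) of where a centred, fully seated roller should be. I did not measure the far end separately.
- **Press:** averaged over the last 0.4 s, the push was 9.8 N down, with less than 1 N sideways in each horizontal direction. The tool height of 88.1 mm matches the top of a seated roller (88 mm). Earlier presses had up to 4.5 N sideways, so I pressed again before handing in.

Nothing else on the bench was touched, as far as I know. I did not take a last full picture of the bench to confirm it.

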